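# Load the glue shaker and hold its run paddle level

### The job

Stand the two glue bottles upright in the shaker's crate, one in each cell, and let go of them. Then press the sprung paddle of the hold-to-run box half-way down from above with the fingers, so that it lies level with its top flush with the two gauge posts beside its tip, and keep it there: the job finishes while you are still holding the paddle level, not letting it up. Never push the paddle down to its bottom stop (that trips the machine off), and leave the wire reel, the roll of tape and the white roller where they are.

Things in the scene. Friction and masses are not known exactly. Their poses are not given: they have to be found in the camera images.
- bottle_1_mid (a point): Centre, half-way up (54.5 mm above its underside), of a white glue bottle standing upright on the bench. Round body 37 mm across and 76 mm high, straight-sided to about 60 mm and rounded in above; then a spout, 20 mm wide, up to 109 mm. About 0.12 kg. z axis up. The spout rises between the fingers: grip high, about 60 mm above the foot, if the hand is short.
- bottle_2_mid (a point): The same point of the second, identical glue bottle; either bottle may go in either cell.
- shaker: Bottle shaker, fixed: grey base 130 x 160 x 34 mm with an open two-cell plastic crate on top, 62 mm (x) by 120 mm (y), wall tops 83 mm above the bench. Origin: centre of the base's underside, on the bench; z up, y along the row of two cells, x across it (knob and vents on the -x side). Turned up to 0.35 rad about z.
- cell_1 (a point): Middle of the floor of the cell on the shaker's +y side, 48 mm above the bench. Each cell is 54 x 54 mm inside and 35 mm deep, walls and divider 4 mm thick, centres 58 mm apart. A bottle standing in a cell has its centre 102.5 mm and its spout tip 157 mm above the bench. Axes as the shaker.
- cell_2 (a point): The same for the cell on the shaker's -y side. Keep clear of the tall fixed coil winder behind the shaker and control box: for y below 0.05 m it fills the space beyond about x = 0.58 m up to 0.6 m high, and its screen hangs above x = 0.63 to 0.72 m at y = 0.1 to 0.4 m, so swing across closer to the robot (0.40 m from its axis is free).
- control: Hold-to-run box, fixed: grey base 140 mm (x) by 74 mm (y), its top 32 mm above the bench. Origin: centre of its underside. A flat aluminium paddle (108 x 46 x 8 mm) is hinged between two cheeks (tops 86 mm above the bench) at the box's +x end and runs towards its -x, 0.3 rad nose-up when untouched. Turned up to 0.35 rad about z.
- paddle_hinge (a point): Middle of the paddle's hinge axis (along the box's y), 74 mm above the bench; box axes. Two 9 mm steel gauge posts stand beside the paddle's tip, 107 mm from the hinge line towards -x and 31 mm either side of the middle; their tops are 78 mm above the bench, flush with the paddle's top when it lies level.
- paddle_pad (a point): Place to press: middle of the ribbed rubber patch on the paddle's top face, 80 mm from the hinge along the paddle and 4 mm above its centre plane. About 101 mm above the bench when untouched and 78 mm when the paddle is level.
- paddle (a joint): Angle (rad) by which the paddle is pressed down: 0 untouched (nose up 0.3 rad), 0.3 level (run), 0.6 at the bottom stop (trips off). A spring pushes it back up: the push needed at the ribbed patch is about 4 N at first, 8 N when level and 13 N at the bottom; it springs back when let go.
- reel_mid (a point): Centre of a loose wire reel with black flanges and copper wire, 67 mm across, 74 mm high; leave it alone.
- tape_mid (a point): Centre of a loose roll of masking tape lying flat, 65 mm across, 18 mm high; leave it alone.
- roller_mid (a point): Centre of a loose white grooved roller lying flat, 39 mm across, 21 mm high; leave it alone.
Not all that is in view belongs to the job. Leave any orange or yellow look-alike of the part that bears bottle_1_mid alone.

How it is judged:
By the outcome, as a careful person would: the job done as asked, in the order asked, and still so for the second after the job is handed in, while the arm keeps its last pose, push and grip.
It also fails if it takes over 72 s, if anything falls off the work surface, if the arm or the gripper's body presses on something with over 40 N, if the wrist force passes 120 N, or if a joint passes its speed limit or range.

### The arm

A 6-joint arm with a two-finger parallel gripper is mounted at the origin on a cart in front of the work surface, level with it; the furniture and walls round the work are solid. World frame = base frame: x ahead of the robot, y to its left, z up, the work surface at z = 0. Lengths are in m, angles in degrees, forces in N, time in s.
With the tool pointing down it reaches from about 0.375 to 0.925 m from the base axis. Payload 5.7 kg.
Tool frame: the origin (TCP) lies between the finger pads; the fingertips stand ctrl.nose_length ahead of it and the grasp point (between the pads) lies 5 mm behind it (ctrl.nose_length is the distance from the TCP to the fingertips, in m); z points along the fingers, y is the line along which they close (so a half turn about z gives the same grasp; the last joint's range is limited). The gripper opens to 88 mm and grips with 3 to 60 N. Pads are 20 mm wide; open, the fingers measure 115 mm over their backs; the gripper's body (75 mm by 178 mm) begins 61 mm behind the grasp point.
Start: joints at [-77.928, 20.558, 86.54, -0, 72.909, -6.595], TCP at [0.192, -0.568, 0.237] pointing down, gripper open.
Joint ranges: [-170.27, 170.27], [-57.76, 135], [12.27, 136.19], [-55.21, 235.2], [11.17, 155.16], [-170.74, 170.74]. Speed limits (degrees/s): [136.94, 136.94, 180, 180, 180, 180].

### API

Orientations are given as a 3x3 rotation matrix whose columns are the frame's x, y, z axes.
In Python, from cell import ctrl gives the robot as it stands.
- The arm moves only by the tool arm_command, never from a script. Its argument "deltas" is a list of rows, each an object of numbers: "dx", "dy", "dz": the shift along the tool's x, y, z in mm; "spin": the turn about the tool's z in rad. A call has 1 to 5 rows; each row shifts and turns the commanded pose from where the row before left it, along the tool's axes as they then stand; what a row does not reach is not made up. A row lasts 1/10 s, in which the tool goes at most 50 mm and 8.59 degrees, less where a joint would pass 70% of its speed; a pose out of reach is approached as far as the arm can. A call with a gripper value outside its range is refused whole. "claw" is the finger opening in mm, from 0 to 87.8, set as the call begins (left out, the last holds). The fingers move at their own pace and stop on an object; the grip force is fixed at half the most. Time passes only in rows, so rows that do not move let the fingers close. It gives the time, the measured TCP pose, the force, the opening and the grip force at its end, in the units of the state.
- ctrl.observe(): the state, without advancing time (a new reading comes with each control period).
- ctrl.camera(name): name is "scene" or "top" or "wrist"; returns (picture, depth): 480x640x3 uint8, blue, green, red; 480x640 float32, m along the optical axis (not along the pixel's ray), 0 where there is no reading.
- ctrl.camera_model(name): a dict with "fx", "fy", "cx", "cy" (pixels), "extrinsics" (4x4, takes a point from world to camera coordinates). Camera axes: x right, y down, z forward; pixel columns grow to the right and rows downward; lengths in m; the calibration is good to about 2 mm. A picture is of the moment at which its call begins: read the wrist's pose just before it. camera_model takes no time and is no camera call; for the wrist camera it gives the pose at the moment of the call.
- ctrl.sign_off(): hands the job in; it is judged then, once.
The state is a dict: "time": time; "q": joint angles; "joint_vel": joint speeds; "effort": joint torques, N m; "tcp_pos": TCP position; "tcp_rot": TCP orientation; "contact_force": force on the tool from outside, world axes, zero at the start; "moment": the same for the moment, N m; "width": finger opening in m; "finger_force": force on a finger pad.
Only numpy, scipy, OpenCV 4.12 (cv2) and the standard library are available. Lean on these libraries where they do the work, as an engineer would, in place of code of your own. Each camera call takes 0.05 s, during which the arm holds its last target. There are 200 camera calls.

## Working session

There is one attempt and no reset: what is moved stays moved. The work goes in short steps, Python scripts to look and compute and a tool call to move; the robot and the scene stay as the last step left them, time stands still between calls to the robot, and variables do not carry over. Pictures are saved under pics/ and viewed, at most 10 in all, crops included, and the job is handed in when it is done.

Besides the shell and the picture viewer there is one more tool, called after ">>>" by a JSON object that holds its "api" and its "payload", one argument or row to a line. arm_command: Moves the arm, as the interface text tells. Its arguments: {"type":"object","properties":{"deltas":{"type":"array"},"claw":{"type":"number"}},"required":["deltas"]}

```bash
mkdir -p pics
cat > h.py <<'E'
from cell import ctrl
import numpy as np, cv2
def snap(n,f):
    m=ctrl.camera_model(n); p,d=ctrl.camera(n)
    np.savez('pics/'+f+'.npz',p=p,d=d,E=m['extrinsics'],K=[m['fx'],m['fy'],m['cx'],m['cy']])
    cv2.imwrite('pics/'+f+'.png',p)
def load(f):
    return np.load('pics/'+f+'.npz')
def cloud(f):
    z=load(f);d=z['d'];fx,fy,cx,cy=z['K'];v,u=np.mgrid[:480,:640]
    P=np.stack([(u-cx)/fx*d,(v-cy)/fy*d,d],-1);E=z['E']
    W=(P-E[:3,3])@E[:3,:3]
    W[d==0]=np.nan
    return W
E
python3 - <<'E'
from h import *
snap('top','t0');snap('scene','s0')
s=ctrl.observe();print(s,ctrl.nose_length)
for n in('top','scene'):print(ctrl.camera_model(n))
E
```

```text
{'time': 0.1, 'q': array([-7.79273973e+01,  2.05930997e+01,  8.65922221e+01,  7.64995771e-04,
        7.29097514e+01, -6.59447343e+00]), 'joint_vel': array([-0.02597746, -0.01931873, -0.11982449,  0.04000718,  0.11186595,
        0.11755234]), 'effort': array([ 1.54175068e-04, -5.16355956e+01, -2.71407205e+01,  6.77269162e-02,
        2.76329991e-02, -2.40354655e-05]), 'tcp_pos': array([ 0.19191396, -0.56784231,  0.23590476]), 'tcp_rot': array([[ 9.47395649e-01,  3.20064639e-01, -3.34572564e-04],
       [ 3.20064749e-01, -9.47394276e-01,  1.62530939e-03],
       [ 2.03231933e-04, -1.64689593e-03, -9.99998623e-01]]), 'contact_force': array([-0.19765598,  0.03081691,  0.15657489]), 'moment': array([0.00175161, 0.04106767, 0.03781504]), 'finger_force': 0.0, 'width': 0.08802339072758994} 0.014
{'fx': 584.3715779683032, 'fy': 584.3715779683032, 'cx': 317.01677213305055, 'cy': 236.23146792607997, 'extrinsics': array([[-0.49660486, -0.86793871, -0.00812468,  0.30060167],
       [-0.74178198,  0.42924572, -0.51527429,  0.40608108],
       [ 0.45071399, -0.24986098, -0.85698681,  1.30321537],
       [ 0.        ,  0.        ,  0.        ,  1.        ]])}
{'fx': 517.0540126040636, 'fy': 517.0540126040636, 'cx': 318.91768516873265, 'cy': 243.7686697125823, 'extrinsics': array([[-0.53056508, -0.84756504,  0.01158454,  0.3223187 ],
       [-0.65174544,  0.39917001, -0.64489626,  0.38504366],
       [ 0.54196732, -0.34970961, -0.76418232,  1.06209093],
       [ 0.        ,  0.        ,  0.        ,  1.        ]])}
```

View pics/t0.png

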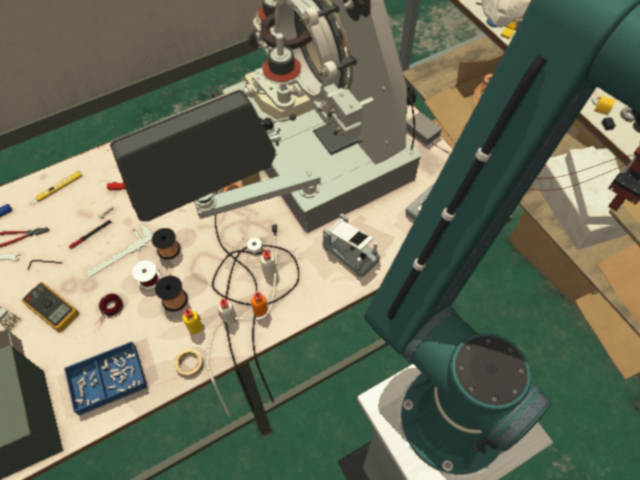

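View pics/s0.png

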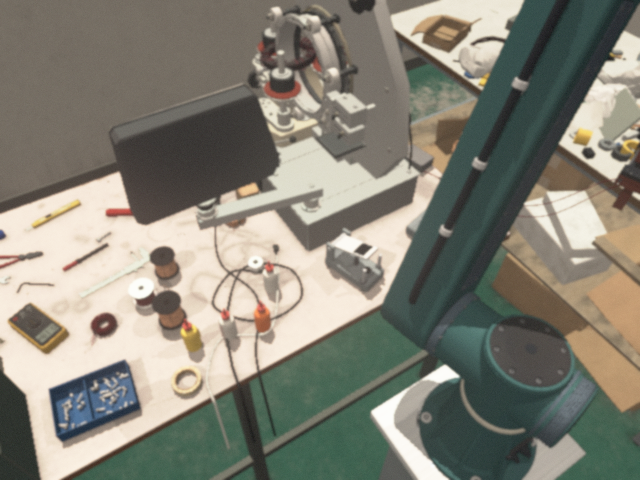

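The top view shows white bottles at (267,262) and (226,311), with an orange decoy at (260,304) and a yellow one at (193,320). The control box is at (350,245), and the shaker is hidden behind the arm near (415,205).

Run:
```python
from h import *
np.set_printoptions(precision=4,suppress=True)
for f,pts in(('t0',dict(b1=(267,262),b1s=(266,252),b2=(226,311),b2s=(225,300),orange=(260,304),yellow=(193,320),tape=(178,362),roller=(254,244),reelA=(171,290),pad=(360,240),padw=(345,228),cheek=(372,255),shk=(412,212))),
 ('s0',dict(b1=(271,280),b1s=(269,267),b2=(229,328),b2s=(226,315)))):
    W=cloud(f)
    for k,(u,v) in pts.items(): print(f,k,W[v,u])
    # upright bottle: body axis from points with z 10..55mm, fit circle r=18.5
    from scipy.optimize import least_squares
    for b in('b1','b2'):
        c=W[pts[b][1],pts[b][0]]
        m=(np.hypot(W[...,0]-c[0],W[...,1]-c[1])<.035)&(W[...,2]>.015)&(W[...,2]<.058)
        P=W[m][:,:2]
        r=least_squares(lambda x:np.hypot(P[:,0]-x[0],P[:,1]-x[1])-.0185,P.mean(0)+[.012,-.006],loss='soft_l1',f_scale=.002)
        m2=(np.hypot(W[...,0]-c[0],W[...,1]-c[1])<.04)&(W[...,2]>.09)&(W[...,2]<.12)
        print(b,m.sum(),r.x,r.cost,'spout',W[m2].mean(0),m2.sum())
t=cv2.imread('pics/t0.png')[190:300,200:440]
cv2.imwrite('pics/t0c.png',cv2.resize(t,None,fx=3.3,fy=3.3,interpolation=cv2.INTER_CUBIC))
```

```text
t0 b1 [0.5229 0.1878 0.0692]
t0 b1s [0.5359 0.1816 0.0935]
t0 b2 [0.456  0.3304 0.067 ]
t0 b2s [0.4772 0.3213 0.0785]
t0 orange [0.4347 0.2526 0.0613]
t0 yellow [0.4734 0.4066 0.0678]
t0 tape [0.4189 0.4788 0.0166]
t0 roller [0.621  0.1814 0.0058]
t0 reelA [0.5717 0.4213 0.0662]
t0 pad [ 0.4464 -0.0308  0.102 ]
t0 padw [ 0.5005 -0.0212  0.0898]
t0 cheek [ 0.4293 -0.0609  0.0265]
t0 shk [ 0.4817 -0.2187  0.0367]
b1 122 [0.5345 0.1808] 7.085059344081406e-05 spout [0.5342 0.1828 0.0969] 18
b2 125 [0.4706 0.3269] 0.00011243293501527686 spout [0.468  0.3271 0.0996] 13
s0 b1 [0.5206 0.1903 0.0545]
s0 b1s [0.5343 0.186  0.0872]
s0 b2 [0.4558 0.3325 0.0507]
s0 b2s [0.4682 0.3292 0.085 ]
b1 156 [0.5381 0.1848] 8.068396325011437e-05 spout [0.5366 0.1864 0.0979] 19
b2 168 [0.4742 0.3307] 7.4499279234741e-05 spout [0.4716 0.3317 0.0999] 18
```

View pics/t0c.png

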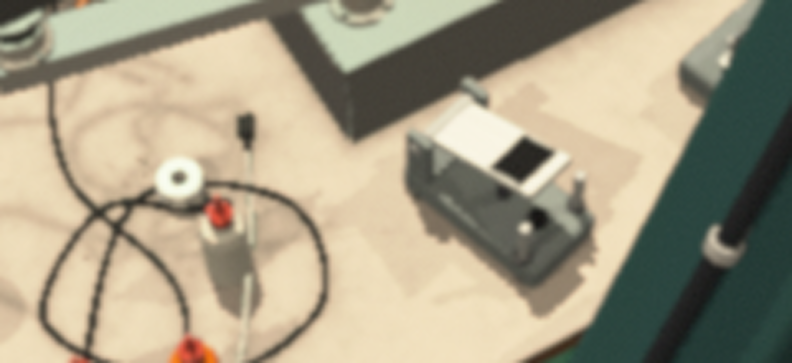

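The crop shows the control box with its paddle and black pad, the hinge towards the upper left. The white roller is at (180,178) and bottle 1 at (225,240). Next I move off to bottle 1, which also uncovers the shaker.

>>> {"api": "arm_command", "payload": {
  "deltas": [
    {"dx": 31, "dy": -36},
    {"dx": 31, "dy": -36},
    {"dx": 31, "dy": -36},
    {"dx": 31, "dy": -36},
    {"dx": 31, "dy": -36}
  ],
  "claw": 87
}}

```text
validation failed for argument at $.de...
```

>>> {"api": "arm_command", "payload": {
  "deltas": [
    {"dx": 31, "dy": -36},
    {"dx": 31, "dy": -36},
    {"dx": 31, "dy": -36},
    {"dx": 31, "dy": -36},
    {"dx": 31, "dy": -36}
  ]
}}

```text
validation failed for argument at $.de...
```

>>> {"api": "arm_command", "payload": {
  "deltas": [
    {"dx": 31, "dy": -36},
    {"dx": 31, "dy": -36},
    {"dx": 31, "dy": -36},
    {"dx": 31, "dy": -36},
    {"dx": 31, "dy": -36}
  ]
}}

```text
validation failed for argument at $.de...
```

>>> {"api": "arm_command", "payload": {
  "deltas": [
    {"dx": 31, "dy": -36},
    {"spin": 0.11},
    {"spin": 0.11},
    {"spin": 0.11},
    {}
  ]
}}

```text
validation failed for argument at $.de...
```

Run:
```python
from h import *
np.set_printoptions(precision=4,suppress=True)
s=ctrl.observe();print(s['q'],s['tcp_pos'],s['tcp_rot'],s['time'])
snap('top','t1');snap('scene','s1')
a=cv2.imread('pics/t1.png')[150:300,300:480];b=cv2.imread('pics/s1.png')[160:310,300:480]
cv2.imwrite('pics/c1.png',cv2.resize(np.hstack([a,b]),None,fx=2.2,fy=2.2,interpolation=cv2.INTER_CUBIC))
```

```text
[-77.9274  20.5931  86.5922   0.0008  72.9098  -6.5945] [ 0.1919 -0.5678  0.2359] [[ 0.9474  0.3201 -0.0003]
 [ 0.3201 -0.9474  0.0016]
 [ 0.0002 -0.0016 -1.    ]] 0.1
```

View pics/c1.png

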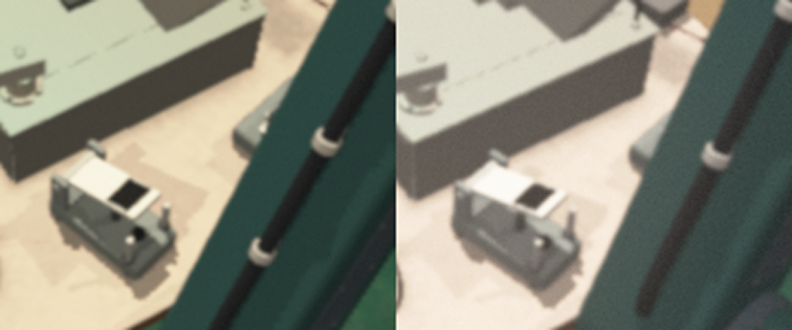

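The moves were refused and the arm hasn't moved. Each row may need all four keys, so I'll try one that way.

>>> {"api": "arm_command", "payload": {
  "deltas": [
    {"dx": 31, "dy": -36, "dz": 0, "spin": 0}
  ],
  "claw": 87
}}

```text
time: 0.3
tcp_pos: [0.2089, -0.5287, 0.2365]
tcp_rot: [[0.948, 0.317, -0.0], [0.317, -0.948, -0.004], [-0.001, 0.004, -1.0]]
contact_force: [1.3, 0.7, 0.7]
width: 0.0877
finger_force: 0.0
```

That works: all the keys are required.

>>> {"api": "arm_command", "payload": {
  "deltas": [
    {"dx": 31, "dy": -36, "dz": 0, "spin": 0},
    {"dx": 31, "dy": -36, "dz": 0, "spin": 0},
    {"dx": 31, "dy": -36, "dz": 0, "spin": 0},
    {"dx": 31, "dy": -36, "dz": 0, "spin": 0},
    {"dx": 31, "dy": -36, "dz": 0, "spin": 0}
  ]
}}

```text
time: 0.8
tcp_pos: [0.2994, -0.3024, 0.2366]
tcp_rot: [[0.948, 0.319, 0.0], [0.319, -0.948, 0.0], [0.0, -0.0, -1.0]]
contact_force: [1.1, -0.5, -0.6]
width: 0.087
finger_force: 0.0
```

>>> {"api": "arm_command", "payload": {
  "deltas": [
    {"dx": 31, "dy": -36, "dz": 0, "spin": 0},
    {"dx": 31, "dy": -36, "dz": 0, "spin": 0},
    {"dx": 31, "dy": -36, "dz": 0, "spin": 0},
    {"dx": 31, "dy": -36, "dz": 0, "spin": 0},
    {"dx": 31, "dy": -36, "dz": 0, "spin": 0}
  ]
}}

```text
time: 1.3
tcp_pos: [0.3886, -0.0823, 0.2369]
tcp_rot: [[0.948, 0.32, 0.001], [0.32, -0.948, -0.0], [0.001, 0.0, -1.0]]
contact_force: [0.7, -1.6, 1.0]
width: 0.0871
finger_force: 0.0
```

>>> {"api": "arm_command", "payload": {
  "deltas": [
    {"dx": 31, "dy": -36, "dz": 0, "spin": 0},
    {"dx": 31, "dy": -36, "dz": 0, "spin": 0},
    {"dx": 31, "dy": -36, "dz": 0, "spin": 0},
    {"dx": 31, "dy": -36, "dz": 0, "spin": 0},
    {"dx": 31, "dy": -36, "dz": 0, "spin": 0}
  ]
}}

```text
time: 1.8
tcp_pos: [0.4779, 0.1382, 0.2367]
tcp_rot: [[0.947, 0.321, 0.0], [0.321, -0.947, -0.0], [0.0, 0.0, -1.0]]
contact_force: [1.2, -0.9, 0.1]
width: 0.0871
finger_force: 0.0
```

>>> {"api": "arm_command", "payload": {
  "deltas": [
    {"dx": 31, "dy": -36, "dz": 0, "spin": 0.08},
    {"dx": 0, "dy": 0, "dz": 0, "spin": 0.12},
    {"dx": 0, "dy": 0, "dz": 0, "spin": 0.12},
    {"dx": 0, "dy": 0, "dz": 0, "spin": 0},
    {"dx": 0, "dy": 0, "dz": 0, "spin": 0}
  ]
}}

```text
time: 2.3
tcp_pos: [0.4952, 0.18, 0.2365]
tcp_rot: [[1.0, 0.009, -0.0], [0.009, -1.0, 0.0], [-0.0, -0.0, -1.0]]
contact_force: [-0.5, 0.5, -1.3]
width: 0.0865
finger_force: 0.0
```

Run:
```python
from h import *
np.set_printoptions(precision=4,suppress=True)
s=ctrl.observe();print(s['q'],s['tcp_pos'],s['tcp_rot'],s['time'])
snap('top','t1');snap('scene','s1');snap('wrist','w1')
a=cv2.imread('pics/t1.png')[150:300,300:480];b=cv2.imread('pics/s1.png')[160:310,300:480]
cv2.imwrite('pics/c1b.png',cv2.resize(np.hstack([a,b]),None,fx=2.2,fy=2.2,interpolation=cv2.INTER_CUBIC))
```

```text
[ 12.4548  14.5639  95.4888   0.006   69.9702 101.9406] [0.4952 0.18   0.2365] [[ 1.      0.0089 -0.0004]
 [ 0.0089 -1.      0.    ]
 [-0.0004 -0.     -1.    ]] 2.3
```

View pics/c1b.png

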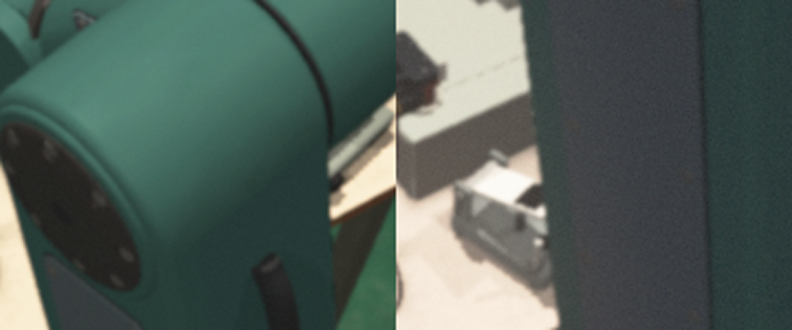

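The arm still hides the shaker in both fixed views, so I'll find it with the wrist camera later. For now I refine the bottle positions numerically from wrist depth.

```bash
cat >> h.py <<'E'
from scipy.optimize import least_squares
def fit(W,c,lo=.02,hi=.058,r0=.0185,R=.032):
    m=(np.hypot(W[...,0]-c[0],W[...,1]-c[1])<R)&(W[...,2]>lo)&(W[...,2]<hi)
    P=W[m][:,:2]
    r=least_squares(lambda x:np.hypot(P[:,0]-x[0],P[:,1]-x[1])-r0,c,loss='soft_l1',f_scale=.002)
    return m.sum(),r.x
E
python3 - <<'E'
from h import *
np.set_printoptions(precision=4,suppress=True)
W=cloud('w1');z=load('w1');print('cam',-z['E'][:3,:3].T@z['E'][:3,3],z['E'][:3,:3])
print(np.nanmin(W.reshape(-1,3),0),np.nanmax(W.reshape(-1,3),0))
for c in((.536,.184),(.472,.329)):
    print(fit(W,c))
    m=(np.hypot(W[...,0]-c[0],W[...,1]-c[1])<.04)&(W[...,2]>.098)&(W[...,2]<.125)
    print('tip',m.sum(),W[m].mean(0) if m.any() else 0, W[m].max(0) if m.any() else 0)
E
```

```text
cam [0.5698 0.18   0.3851] [[ 0.0072 -1.      0.0009]
 [-0.9615 -0.0067  0.2747]
 [-0.2747 -0.0029 -0.9615]]
[-0.8283 -0.581  -0.9308] [0.6822 0.9301 0.3396]
(np.int64(68), array([0.5359, 0.1832]))
tip 58 [0.5373 0.184  0.1059] [0.5397 0.1873 0.1099]
(np.int64(736), array([0.4718, 0.3298]))
tip 93 [0.4721 0.3288 0.1037] [0.4747 0.332  0.1098]
```

View pics/w1.png

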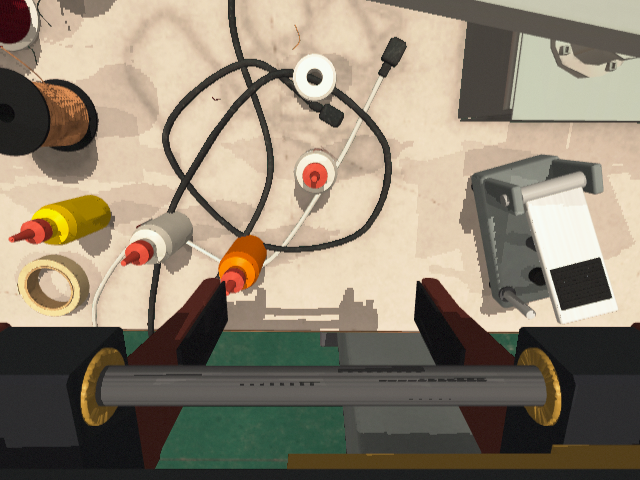

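The wrist view shows bottle 1 at (316,175), bottle 2 at (150,245), the roller at (314,77) and the control box at right with its pad at (580,283). Before descending I check the screen clearance and fit the control box's pose.

Run:
```python
from h import *
np.set_printoptions(precision=4,suppress=True)
W=np.concatenate([cloud('t0').reshape(-1,3),cloud('s0').reshape(-1,3)])
m=(W[:,0]>.5)&(W[:,0]<.8)&(W[:,1]>.05)&(W[:,1]<.45)&(W[:,2]>.13)&(W[:,2]<.6)
P=W[m];print(m.sum())
for z in np.arange(.13,.6,.05):
    q=P[(P[:,2]>=z)&(P[:,2]<z+.05)]
    if len(q)>5: print(round(z,2),len(q),np.percentile(q[:,0],[1,50,99]),np.percentile(q[:,1],[1,99]))
# control box
W=cloud('w1')
def rect(m,t):
    P=W[m][:,:2];r=cv2.minAreaRect((P*1000).astype(np.float32));print(t,m.sum(),r)
X,Y,Z=W[...,0],W[...,1],W[...,2]
reg=(X>.35)&(X<.62)&(Y>-.15)&(Y<.06)
rect(reg&(Z>.02)&(Z<.034),'base top')
m=reg&(Z>.069);rect(m,'paddle etc');rect(reg&(Z>.092),'paddle tip')
P=W[m];
# colour: black pad / white paddle pixels
z=load('w1');g=cv2.cvtColor(z['p'],cv2.COLOR_BGR2GRAY)
pm=reg&(Z>.06)&(g<70);print('pad',pm.sum(),np.median(W[pm],0),cv2.minAreaRect((W[pm][:,:2]*1000).astype(np.float32)))
pm=reg&(Z>.06)&(g>180);print('white',pm.sum(),cv2.minAreaRect((W[pm][:,:2]*1000).astype(np.float32)))
```

```text
32593
0.13 1134 [0.6161 0.6395 0.6716] [0.0529 0.2913]
0.18 2839 [0.6205 0.6543 0.6847] [0.0528 0.288 ]
0.23 2825 [0.6448 0.6501 0.6576] [0.0933 0.4169]
0.28 4986 [0.6449 0.65   0.6824] [0.0882 0.416 ]
0.33 5319 [0.645  0.6501 0.6823] [0.0981 0.4126]
0.38 5646 [0.6451 0.6502 0.682 ] [0.1096 0.4091]
0.43 9844 [0.6458 0.6537 0.6996] [0.1223 0.404 ]
base top 5689 ((506.54058837890625, 1.790740966796875), (131.30068969726562, 210.91651916503906), 82.18632507324219)
paddle etc 23088 ((522.2427978515625, -2.3353500366210938), (219.0216064453125, 83.87194061279297), 13.607641220092773)
paddle tip 16812 ((526.361572265625, -1.3383331298828125), (210.54615783691406, 83.87194061279297), 13.607641220092773)
pad 4022 [ 0.4692 -0.0162  0.0991] ((524.3762817382812, 2.3930740356445312), (132.33364868164062, 171.6660919189453), 80.2538070678711)
white 13900 ((522.3424072265625, -2.7468414306640625), (219.0216064453125, 83.02517700195312), 13.607641220092773)
```

The screen's bracket begins near x = 0.616 m, where the wrist camera would come close. I'll turn the hand half round so that the camera is on the robot's side.

>>> {"api": "arm_command", "payload": {
  "deltas": [
    {"dx": 0, "dy": 0, "dz": 0, "spin": -0.145},
    {"dx": 0, "dy": 0, "dz": 0, "spin": -0.145},
    {"dx": 0, "dy": 0, "dz": 0, "spin": -0.145},
    {"dx": 0, "dy": 0, "dz": 0, "spin": -0.145},
    {"dx": 0, "dy": 0, "dz": 0, "spin": -0.145}
  ]
}}

```text
time: 2.95
tcp_pos: [0.4954, 0.1797, 0.2368]
tcp_rot: [[0.74, 0.672, 0.0], [0.672, -0.74, 0.0], [0.0, -0.0, -1.0]]
contact_force: [0.7, -1.5, 0.1]
width: 0.087
finger_force: 0.0
```

>>> {"api": "arm_command", "payload": {
  "deltas": [
    {"dx": 0, "dy": 0, "dz": 0, "spin": -0.145},
    {"dx": 0, "dy": 0, "dz": 0, "spin": -0.145},
    {"dx": 0, "dy": 0, "dz": 0, "spin": -0.145},
    {"dx": 0, "dy": 0, "dz": 0, "spin": -0.145},
    {"dx": 0, "dy": 0, "dz": 0, "spin": -0.145}
  ]
}}

```text
time: 3.45
tcp_pos: [0.4954, 0.1797, 0.2368]
tcp_rot: [[0.108, 0.994, 0.0], [0.994, -0.108, 0.0], [0.0, 0.0, -1.0]]
contact_force: [0.2, 0.1, 0.4]
width: 0.0872
finger_force: 0.0
```

>>> {"api": "arm_command", "payload": {
  "deltas": [
    {"dx": 0, "dy": 0, "dz": 0, "spin": -0.145},
    {"dx": 0, "dy": 0, "dz": 0, "spin": -0.145},
    {"dx": 0, "dy": 0, "dz": 0, "spin": -0.145},
    {"dx": 0, "dy": 0, "dz": 0, "spin": -0.145},
    {"dx": 0, "dy": 0, "dz": 0, "spin": -0.145}
  ]
}}

```text
time: 3.95
tcp_pos: [0.4954, 0.1797, 0.2368]
tcp_rot: [[-0.578, 0.816, 0.0], [0.816, 0.578, 0.0], [0.0, 0.0, -1.0]]
contact_force: [0.4, 0.6, -0.6]
width: 0.087
finger_force: 0.0
```

>>> {"api": "arm_command", "payload": {
  "deltas": [
    {"dx": 0, "dy": 0, "dz": 0, "spin": -0.145},
    {"dx": 0, "dy": 0, "dz": 0, "spin": -0.145},
    {"dx": 0, "dy": 0, "dz": 0, "spin": -0.145},
    {"dx": 0, "dy": 0, "dz": 0, "spin": -0.145},
    {"dx": 0, "dy": 0, "dz": 0, "spin": -0.145}
  ]
}}

```text
time: 4.45
tcp_pos: [0.4954, 0.1797, 0.2368]
tcp_rot: [[-0.974, 0.227, 0.0], [0.227, 0.974, 0.0], [-0.0, 0.0, -1.0]]
contact_force: [-0.2, -0.1, -0.2]
width: 0.0869
finger_force: 0.0
```

>>> {"api": "arm_command", "payload": {
  "deltas": [
    {"dx": 0, "dy": 0, "dz": 0, "spin": -0.145},
    {"dx": -20, "dy": 2, "dz": 0, "spin": -0.09},
    {"dx": -21, "dy": 2, "dz": 20, "spin": 0},
    {"dx": 0, "dy": 0, "dz": 30, "spin": 0},
    {"dx": 0, "dy": 0, "dz": 0, "spin": 0}
  ]
}}

```text
time: 4.95
tcp_pos: [0.5342, 0.1812, 0.1834]
tcp_rot: [[-1.0, 0.001, -0.007], [0.001, 1.0, -0.001], [0.007, -0.001, -1.0]]
contact_force: [-0.5, -0.6, 0.2]
width: 0.0869
finger_force: 0.0
```

>>> {"api": "arm_command", "payload": {
  "deltas": [
    {"dx": -1, "dy": 2, "dz": 35, "spin": 0},
    {"dx": 0, "dy": 0, "dz": 35, "spin": 0},
    {"dx": 0, "dy": 0, "dz": 35, "spin": 0},
    {"dx": 0, "dy": 0, "dz": 24, "spin": 0},
    {"dx": 0, "dy": 0, "dz": 0, "spin": 0}
  ]
}}

```text
time: 5.45
tcp_pos: [0.5351, 0.1836, 0.0558]
tcp_rot: [[-1.0, 0.0, -0.006], [0.0, 1.0, -0.001], [0.006, -0.001, -1.0]]
contact_force: [-0.9, 1.0, 0.3]
width: 0.0871
finger_force: 0.0
```

>>> {"api": "arm_command", "payload": {
  "deltas": [
    {"dx": 0, "dy": 0, "dz": 0, "spin": 0},
    {"dx": 0, "dy": 0, "dz": 0, "spin": 0},
    {"dx": 0, "dy": 0, "dz": 0, "spin": 0}
  ]
}}

```text
time: 5.75
tcp_pos: [0.5388, 0.1845, 0.0596]
tcp_rot: [[-1.0, 0.001, 0.003], [0.001, 1.0, 0.001], [-0.003, 0.001, -1.0]]
contact_force: [-0.2, -0.5, -0.6]
width: 0.0869
finger_force: 0.0
```

>>> {"api": "arm_command", "payload": {
  "deltas": [
    {"dx": 2, "dy": -1, "dz": 5.5, "spin": 0},
    {"dx": 0, "dy": 0, "dz": 0, "spin": 0},
    {"dx": 0, "dy": 0, "dz": 0, "spin": 0}
  ]
}}

```text
time: 6.05
tcp_pos: [0.5352, 0.1832, 0.0522]
tcp_rot: [[-1.0, 0.001, -0.0], [0.001, 1.0, 0.0], [0.0, 0.0, -1.0]]
contact_force: [-0.3, -0.1, 0.0]
width: 0.0868
finger_force: 0.0
```

>>> {"api": "arm_command", "payload": {
  "deltas": [
    {"dx": 0, "dy": 0, "dz": 0, "spin": 0},
    {"dx": 0, "dy": 0, "dz": 0, "spin": 0},
    {"dx": 0, "dy": 0, "dz": 0, "spin": 0},
    {"dx": 0, "dy": 0, "dz": 0, "spin": 0},
    {"dx": 0, "dy": 0, "dz": 0, "spin": 0}
  ],
  "claw": 30
}}

```text
time: 6.55
tcp_pos: [0.5355, 0.1833, 0.0522]
tcp_rot: [[-1.0, 0.001, -0.0], [0.001, 1.0, 0.0], [0.0, 0.0, -1.0]]
contact_force: [0.2, 0.5, 0.3]
width: 0.0505
finger_force: 0.0
```

>>> {"api": "arm_command", "payload": {
  "deltas": [
    {"dx": 0, "dy": 0, "dz": 0, "spin": 0},
    {"dx": 0, "dy": 0, "dz": 0, "spin": 0},
    {"dx": 0, "dy": 0, "dz": 0, "spin": 0},
    {"dx": 0, "dy": 0, "dz": 0, "spin": 0},
    {"dx": 0, "dy": 0, "dz": 0, "spin": 0}
  ]
}}

```text
time: 7.05
tcp_pos: [0.5355, 0.1833, 0.0522]
tcp_rot: [[-1.0, 0.001, 0.0], [0.001, 1.0, 0.0], [-0.0, 0.0, -1.0]]
contact_force: [0.1, 0.2, -0.6]
width: 0.0362
finger_force: 29.9
```

>>> {"api": "arm_command", "payload": {
  "deltas": [
    {"dx": 0, "dy": 0, "dz": -25, "spin": 0},
    {"dx": 0, "dy": 0, "dz": -45, "spin": 0},
    {"dx": 0, "dy": 0, "dz": -45, "spin": 0},
    {"dx": 0, "dy": 0, "dz": -45, "spin": 0},
    {"dx": 0, "dy": 0, "dz": -45, "spin": 0}
  ]
}}

```text
time: 7.55
tcp_pos: [0.5349, 0.1831, 0.2589]
tcp_rot: [[-1.0, 0.001, -0.001], [0.001, 1.0, -0.0], [0.001, -0.0, -1.0]]
contact_force: [1.2, 0.4, -0.6]
width: 0.0361
finger_force: 29.9
```

>>> {"api": "arm_command", "payload": {
  "deltas": [
    {"dx": 20, "dy": -27, "dz": -20, "spin": 0},
    {"dx": 27, "dy": -37, "dz": 0, "spin": 0},
    {"dx": 27, "dy": -37, "dz": 0, "spin": 0},
    {"dx": 27, "dy": -37, "dz": 0, "spin": 0},
    {"dx": 27, "dy": -37, "dz": 0, "spin": 0}
  ]
}}

```text
time: 8.05
tcp_pos: [0.4058, 0.0073, 0.2771]
tcp_rot: [[-1.0, -0.0, -0.0], [-0.0, 1.0, -0.0], [0.0, -0.0, -1.0]]
contact_force: [0.6, 0.3, -0.5]
width: 0.0359
finger_force: 29.9
```

>>> {"api": "arm_command", "payload": {
  "deltas": [
    {"dx": 0, "dy": 0, "dz": 0, "spin": 0.143},
    {"dx": 0, "dy": 0, "dz": 0, "spin": 0.143},
    {"dx": 0, "dy": 0, "dz": 0, "spin": 0.143},
    {"dx": 0, "dy": 0, "dz": 0, "spin": 0.143},
    {"dx": 0, "dy": 0, "dz": 0, "spin": 0.143}
  ]
}}

```text
time: 8.55
tcp_pos: [0.4069, 0.0083, 0.2771]
tcp_rot: [[-0.751, 0.661, -0.0], [0.661, 0.751, 0.0], [0.0, -0.0, -1.0]]
contact_force: [-1.0, -0.2, -0.2]
width: 0.0361
finger_force: 29.9
```

>>> {"api": "arm_command", "payload": {
  "deltas": [
    {"dx": 0, "dy": 0, "dz": 0, "spin": 0.143},
    {"dx": 0, "dy": 0, "dz": 0, "spin": 0.143},
    {"dx": 0, "dy": 0, "dz": 0, "spin": 0.143},
    {"dx": 0, "dy": 0, "dz": 0, "spin": 0.143},
    {"dx": 0, "dy": 0, "dz": 0, "spin": 0.143}
  ]
}}

```text
time: 9.05
tcp_pos: [0.407, 0.0084, 0.277]
tcp_rot: [[-0.134, 0.991, -0.0], [0.991, 0.134, 0.0], [0.0, -0.0, -1.0]]
contact_force: [0.1, -0.8, -1.3]
width: 0.0362
finger_force: 29.9
```

>>> {"api": "arm_command", "payload": {
  "deltas": [
    {"dx": 0, "dy": 0, "dz": 0, "spin": 0.143},
    {"dx": -40, "dy": 3, "dz": 0, "spin": 0},
    {"dx": -45, "dy": 3, "dz": 0, "spin": 0},
    {"dx": -45, "dy": 3, "dz": 0, "spin": 0},
    {"dx": -45, "dy": 3, "dz": 0, "spin": 0}
  ]
}}

```text
time: 9.55
tcp_pos: [0.4185, -0.1681, 0.2772]
tcp_rot: [[0.003, 1.0, 0.0], [1.0, -0.003, 0.0], [0.0, 0.0, -1.0]]
contact_force: [0.7, 0.2, -0.4]
width: 0.0357
finger_force: 29.9
```

>>> {"api": "arm_command", "payload": {
  "deltas": [
    {"dx": -45, "dy": 3, "dz": 0, "spin": 0},
    {"dx": -45, "dy": 3, "dz": 0, "spin": 0},
    {"dx": -45, "dy": 3, "dz": 0, "spin": 0},
    {"dx": 0, "dy": 0, "dz": 0, "spin": 0},
    {"dx": 0, "dy": 0, "dz": 0, "spin": 0}
  ]
}}

```text
time: 10.05
tcp_pos: [0.4269, -0.3021, 0.2766]
tcp_rot: [[0.005, 1.0, -0.001], [1.0, -0.005, 0.001], [0.001, -0.001, -1.0]]
contact_force: [-0.4, 1.1, -0.9]
width: 0.036
finger_force: 29.9
```

Run:
```python
from h import *
np.set_printoptions(precision=4,suppress=True)
s=ctrl.observe();print(s['q'],s['tcp_pos'],s['tcp_rot'],s['time'],s['width'])
snap('wrist','w2')
```

```text
[-42.8712  12.1738  92.7271   0.0241  75.1929 -42.5823] [ 0.4269 -0.3021  0.2766] [[ 0.0052  1.     -0.0009]
 [ 1.     -0.0051  0.0014]
 [ 0.0014 -0.0009 -1.    ]] 10.05 0.0359508232611035
```

View pics/w2.png

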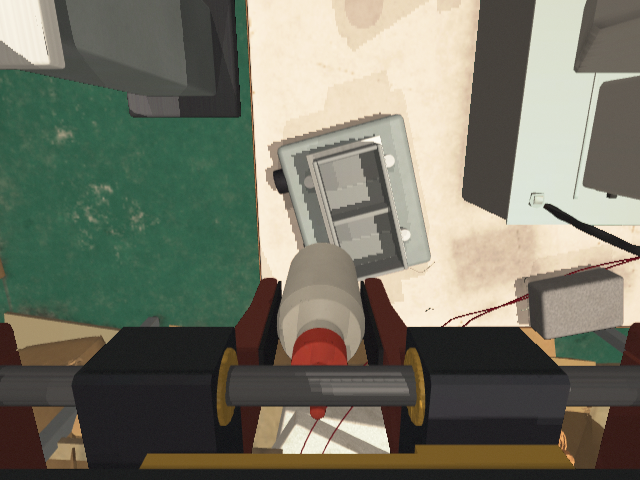

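The wrist view shows the shaker's crate, with its top edge corners near (309,160), (379,140) and (408,265). The cell floors are at about (352,180) and (364,236). Now I fit the rim.

Run:
```python
from h import *
np.set_printoptions(precision=4,suppress=True)
W=cloud('w2');X,Y,Z=W[...,0],W[...,1],W[...,2]
v,u=np.mgrid[:480,:640]
reg=(u>270)&(u<440)&(v>100)&(v<282)
for lo,hi,t in((.074,.088,'rim'),(.028,.040,'base')):
    m=reg&(Z>lo)&(Z<hi)
    print(t,m.sum(),cv2.minAreaRect((W[m][:,:2]*1000).astype(np.float32)))
for p in((352,180),(364,236),(346,168)):print(p,W[p[1],p[0]])
# rim corner pixels projected on z=.083
z=load('w2');fx,fy,cx,cy=z['K'];E=z['E'];C=-E[:3,:3].T@E[:3,3]
for p in((309,160),(379,140),(408,265),(311,172),(386,212)):
    d=E[:3,:3].T@[(p[0]-cx)/fx,(p[1]-cy)/fy,1];print(p,(C+d*(.083-C[2])/d[2]))
```

```text
rim 2075 ((463.75537109375, -303.8763427734375), (62.08377456665039, 119.99678802490234), 14.880581855773926)
base 7629 ((458.26904296875, -304.8425598144531), (141.0192108154297, 158.60910034179688), 14.715963363647461)
(352, 180) [ 0.4568 -0.2736  0.049 ]
(364, 236) [ 0.4701 -0.3306  0.0483]
(346, 168) [ 0.4509 -0.2621  0.0476]
(309, 160) [ 0.4161 -0.2518  0.083 ]
(379, 140) [ 0.4769 -0.2351  0.083 ]
(408, 265) [ 0.5085 -0.3498  0.083 ]
(311, 172) [ 0.4177 -0.2622  0.083 ]
(386, 212) [ 0.4856 -0.2986  0.083 ]
```

The rim fits 62 x 120 mm centred on (0.4638, -0.3039), turned 14.9°. That gives cell_1 at (0.456, -0.276) and cell_2 at (0.471, -0.332). I'll put this bottle in cell_2.

>>> {"api": "arm_command", "payload": {
  "deltas": [
    {"dx": -15, "dy": 22, "dz": 0, "spin": 0},
    {"dx": -15, "dy": 22, "dz": 0, "spin": -0.135},
    {"dx": 0, "dy": 0, "dz": 0, "spin": -0.13},
    {"dx": 0, "dy": 0, "dz": 0, "spin": 0},
    {"dx": 0, "dy": 0, "dz": 0, "spin": 0}
  ]
}}

```text
time: 10.6
tcp_pos: [0.471, -0.3301, 0.277]
tcp_rot: [[-0.257, 0.966, -0.001], [0.966, 0.257, 0.001], [0.001, -0.001, -1.0]]
contact_force: [-0.8, -0.4, -0.5]
width: 0.0359
finger_force: 29.9
```

>>> {"api": "arm_command", "payload": {
  "deltas": [
    {"dx": 0, "dy": 0, "dz": 20, "spin": 0},
    {"dx": 0, "dy": 0, "dz": 30, "spin": 0},
    {"dx": 0, "dy": 0, "dz": 30, "spin": 0},
    {"dx": 0, "dy": 0, "dz": 0, "spin": 0},
    {"dx": 0, "dy": 0, "dz": 0, "spin": 0}
  ]
}}

```text
time: 11.1
tcp_pos: [0.4709, -0.3311, 0.1975]
tcp_rot: [[-0.258, 0.966, -0.001], [0.966, 0.258, 0.001], [0.001, -0.001, -1.0]]
contact_force: [-1.2, 0.0, -0.9]
width: 0.0358
finger_force: 29.9
```

>>> {"api": "arm_command", "payload": {
  "deltas": [
    {"dx": -1, "dy": 0, "dz": 25, "spin": 0},
    {"dx": 0, "dy": 0, "dz": 25, "spin": 0},
    {"dx": 0, "dy": 0, "dz": 20, "spin": 0},
    {"dx": 0, "dy": 0, "dz": 15, "spin": 0},
    {"dx": 0, "dy": 0, "dz": 8, "spin": 0}
  ]
}}

```text
time: 11.6
tcp_pos: [0.4722, -0.3332, 0.1049]
tcp_rot: [[-0.258, 0.966, 0.001], [0.966, 0.258, -0.001], [-0.001, 0.001, -1.0]]
contact_force: [-1.0, 0.6, -0.9]
width: 0.0358
finger_force: 29.9
```

>>> {"api": "arm_command", "payload": {
  "deltas": [
    {"dx": 0, "dy": 0, "dz": 1, "spin": 0},
    {"dx": 0, "dy": 0, "dz": 1, "spin": 0},
    {"dx": 0, "dy": 0, "dz": 0, "spin": 0},
    {"dx": 0, "dy": 0, "dz": 0, "spin": 0}
  ]
}}

```text
time: 12.0
tcp_pos: [0.4721, -0.3332, 0.103]
tcp_rot: [[-0.259, 0.966, 0.001], [0.966, 0.259, -0.001], [-0.001, 0.001, -1.0]]
contact_force: [-0.2, 0.3, -0.2]
width: 0.036
finger_force: 29.9
```

>>> {"api": "arm_command", "payload": {
  "deltas": [
    {"dx": 0, "dy": 0, "dz": 1, "spin": 0},
    {"dx": 0, "dy": 0, "dz": 1, "spin": 0},
    {"dx": 0, "dy": 0, "dz": 0, "spin": 0},
    {"dx": 0, "dy": 0, "dz": 0, "spin": 0}
  ]
}}

```text
time: 12.4
tcp_pos: [0.4717, -0.3329, 0.1002]
tcp_rot: [[-0.259, 0.966, 0.0], [0.966, 0.259, 0.0], [-0.0, 0.0, -1.0]]
contact_force: [0.6, -0.5, -0.2]
width: 0.0357
finger_force: 29.9
```

>>> {"api": "arm_command", "payload": {
  "deltas": [
    {"dx": 0, "dy": 0, "dz": 0.5, "spin": 0},
    {"dx": 0, "dy": 0, "dz": 0, "spin": 0},
    {"dx": 0, "dy": 0, "dz": 0, "spin": 0}
  ]
}}

```text
time: 12.7
tcp_pos: [0.4717, -0.333, 0.1001]
tcp_rot: [[-0.259, 0.966, 0.0], [0.966, 0.259, -0.0], [-0.0, 0.0, -1.0]]
contact_force: [-0.6, 0.4, 5.6]
width: 0.0357
finger_force: 29.9
```

There is 5.6 N of contact, so the bottle is standing on the cell floor. Next: release, lift and swing to bottle 2.

>>> {"api": "arm_command", "payload": {
  "deltas": [
    {"dx": 0, "dy": 0, "dz": 0, "spin": 0},
    {"dx": 0, "dy": 0, "dz": 0, "spin": 0},
    {"dx": 0, "dy": 0, "dz": 0, "spin": 0},
    {"dx": 0, "dy": 0, "dz": 0, "spin": 0},
    {"dx": 0, "dy": 0, "dz": 0, "spin": 0}
  ],
  "claw": 87
}}

```text
time: 13.2
tcp_pos: [0.4715, -0.3328, 0.0995]
tcp_rot: [[-0.259, 0.966, -0.0], [0.966, 0.259, 0.0], [0.0, -0.0, -1.0]]
contact_force: [0.3, 0.5, -0.4]
width: 0.0723
finger_force: 0.0
```

>>> {"api": "arm_command", "payload": {
  "deltas": [
    {"dx": 0, "dy": 0, "dz": 0, "spin": 0},
    {"dx": 0, "dy": 0, "dz": 0, "spin": 0},
    {"dx": 0, "dy": 0, "dz": -10, "spin": 0},
    {"dx": 0, "dy": 0, "dz": -20, "spin": 0},
    {"dx": 0, "dy": 0, "dz": -30, "spin": 0}
  ]
}}

```text
time: 13.7
tcp_pos: [0.4707, -0.332, 0.1595]
tcp_rot: [[-0.259, 0.966, -0.002], [0.966, 0.259, 0.002], [0.003, -0.002, -1.0]]
contact_force: [0.4, 0.0, 0.1]
width: 0.0872
finger_force: 0.0
```

>>> {"api": "arm_command", "payload": {
  "deltas": [
    {"dx": 0, "dy": 0, "dz": -40, "spin": 0},
    {"dx": 0, "dy": 0, "dz": -40, "spin": 0},
    {"dx": 0, "dy": 0, "dz": -40, "spin": 0},
    {"dx": 42, "dy": 3.3, "dz": 0, "spin": 0},
    {"dx": 42, "dy": 3.3, "dz": 0, "spin": 0}
  ]
}}

```text
time: 14.2
tcp_pos: [0.457, -0.2504, 0.2821]
tcp_rot: [[-0.257, 0.966, 0.004], [0.966, 0.257, -0.003], [-0.003, 0.003, -1.0]]
contact_force: [0.3, 0.7, 0.1]
width: 0.0872
finger_force: 0.0
```

>>> {"api": "arm_command", "payload": {
  "deltas": [
    {"dx": 42, "dy": 3.3, "dz": 0, "spin": 0},
    {"dx": 42, "dy": 3.3, "dz": 0, "spin": 0},
    {"dx": 42, "dy": 3.3, "dz": 0, "spin": 0},
    {"dx": 42, "dy": 3.3, "dz": 0, "spin": 0},
    {"dx": 42, "dy": 3.3, "dz": 0, "spin": 0}
  ]
}}

```text
time: 14.7
tcp_pos: [0.4171, -0.0414, 0.2805]
tcp_rot: [[-0.259, 0.966, 0.001], [0.966, 0.259, -0.0], [-0.0, 0.001, -1.0]]
contact_force: [0.5, 0.0, 0.1]
width: 0.0869
finger_force: 0.0
```

>>> {"api": "arm_command", "payload": {
  "deltas": [
    {"dx": 42, "dy": 3.3, "dz": 0, "spin": 0},
    {"dx": 38, "dy": 18, "dz": 0, "spin": 0},
    {"dx": 38, "dy": 18, "dz": 0, "spin": 0},
    {"dx": 38, "dy": 18, "dz": 0, "spin": 0},
    {"dx": 38, "dy": 18, "dz": 0, "spin": 0}
  ]
}}

```text
time: 15.2
tcp_pos: [0.4402, 0.1658, 0.2807]
tcp_rot: [[-0.259, 0.966, 0.001], [0.966, 0.259, 0.0], [-0.0, 0.001, -1.0]]
contact_force: [0.4, -0.9, -0.4]
width: 0.0871
finger_force: 0.0
```

>>> {"api": "arm_command", "payload": {
  "deltas": [
    {"dx": 38, "dy": 18, "dz": 0, "spin": 0},
    {"dx": 38, "dy": 18, "dz": 0, "spin": 0},
    {"dx": 38, "dy": 18, "dz": 0, "spin": 0},
    {"dx": 38, "dy": 18, "dz": 0, "spin": 0},
    {"dx": 0, "dy": 0, "dz": 0, "spin": 0}
  ]
}}

```text
time: 15.7
tcp_pos: [0.4712, 0.334, 0.2803]
tcp_rot: [[-0.262, 0.965, 0.002], [0.965, 0.262, 0.003], [0.002, 0.002, -1.0]]
contact_force: [-0.5, -1.1, -0.3]
width: 0.0869
finger_force: 0.0
```

>>> {"api": "arm_command", "payload": {
  "deltas": [
    {"dx": 0, "dy": 0, "dz": 0, "spin": 0},
    {"dx": 0, "dy": 0, "dz": 0, "spin": 0}
  ]
}}

```text
time: 15.9
tcp_pos: [0.47, 0.3284, 0.2799]
tcp_rot: [[-0.259, 0.966, -0.0], [0.966, 0.259, -0.001], [-0.001, -0.001, -1.0]]
contact_force: [-0.1, -0.5, 0.4]
width: 0.0868
finger_force: 0.0
```

Run:
```python
from h import *
np.set_printoptions(precision=4,suppress=True)
snap('top','t2');snap('wrist','w3');W=cloud('t2')
X,Y,Z=W[...,0],W[...,1],W[...,2]
m=(np.hypot(X-.4717,Y+.333)<.035)&(Z>.09);P=W[m];print('placed',m.sum(),P.max(0),P[P[:,2]>.13].mean(0))
W=cloud('w3');print(fit(W,(.472,.3293)))
m=(np.hypot(W[...,0]-.472,W[...,1]-.3293)<.04)&(W[...,2]>.098)&(W[...,2]<.125);print('tip',m.sum(),W[m].mean(0))
```

```text
Traceback (most recent call last):
ValueError: zero-size array to reduction operation maximum which has no identity
```

>>> {"api": "arm_command", "payload": {
  "deltas": [
    {"dx": 0, "dy": 2, "dz": 25, "spin": 0},
    {"dx": 0, "dy": 0, "dz": 45, "spin": 0},
    {"dx": 0, "dy": 0, "dz": 45, "spin": 0},
    {"dx": 0, "dy": 0, "dz": 20, "spin": 0},
    {"dx": 0, "dy": 0, "dz": 0, "spin": 0}
  ]
}}

```text
time: 16.5
tcp_pos: [0.4701, 0.3275, 0.1418]
tcp_rot: [[-0.258, 0.966, -0.006], [0.966, 0.258, -0.003], [-0.002, -0.007, -1.0]]
contact_force: [-0.5, -0.3, -0.5]
width: 0.0869
finger_force: 0.0
```

>>> {"api": "arm_command", "payload": {
  "deltas": [
    {"dx": 0, "dy": 0, "dz": 0, "spin": 0},
    {"dx": 0, "dy": 0, "dz": 30, "spin": 0},
    {"dx": 0, "dy": 0, "dz": 30, "spin": 0},
    {"dx": 0, "dy": 0, "dz": 20, "spin": 0},
    {"dx": 0, "dy": 0, "dz": 8, "spin": 0}
  ]
}}

```text
time: 17.0
tcp_pos: [0.473, 0.33, 0.057]
tcp_rot: [[-0.259, 0.966, 0.001], [0.966, 0.259, 0.0], [0.0, 0.001, -1.0]]
contact_force: [0.2, -0.2, 0.6]
width: 0.0871
finger_force: 0.0
```

>>> {"api": "arm_command", "payload": {
  "deltas": [
    {"dx": 0, "dy": 0, "dz": 0, "spin": 0},
    {"dx": 0, "dy": 0, "dz": 0, "spin": 0},
    {"dx": 0, "dy": 0, "dz": 0, "spin": 0}
  ]
}}

```text
time: 17.3
tcp_pos: [0.4736, 0.3306, 0.0584]
tcp_rot: [[-0.259, 0.966, 0.003], [0.966, 0.259, 0.002], [0.001, 0.003, -1.0]]
contact_force: [0.3, 0.3, 0.6]
width: 0.0874
finger_force: 0.0
```

>>> {"api": "arm_command", "payload": {
  "deltas": [
    {"dx": -1, "dy": -1, "dz": 4.5, "spin": 0},
    {"dx": 0, "dy": 0, "dz": 0, "spin": 0},
    {"dx": 0, "dy": 0, "dz": 0, "spin": 0},
    {"dx": 0, "dy": 0, "dz": 0, "spin": 0}
  ]
}}

```text
time: 17.7
tcp_pos: [0.4717, 0.3288, 0.0523]
tcp_rot: [[-0.259, 0.966, -0.0], [0.966, 0.259, 0.0], [0.0, 0.0, -1.0]]
contact_force: [-0.8, -0.2, -1.1]
width: 0.0868
finger_force: 0.0
```

>>> {"api": "arm_command", "payload": {
  "deltas": [
    {"dx": 0, "dy": 0, "dz": 0, "spin": 0},
    {"dx": 0, "dy": 0, "dz": 0, "spin": 0},
    {"dx": 0, "dy": 0, "dz": 0, "spin": 0},
    {"dx": 0, "dy": 0, "dz": 0, "spin": 0},
    {"dx": 0, "dy": 0, "dz": 0, "spin": 0}
  ],
  "claw": 30
}}

```text
time: 18.2
tcp_pos: [0.4716, 0.3288, 0.0522]
tcp_rot: [[-0.259, 0.966, -0.0], [0.966, 0.259, 0.0], [0.0, -0.0, -1.0]]
contact_force: [-0.1, -0.8, -0.1]
width: 0.0506
finger_force: 0.0
```

>>> {"api": "arm_command", "payload": {
  "deltas": [
    {"dx": 0, "dy": 0, "dz": 0, "spin": 0},
    {"dx": 0, "dy": 0, "dz": 0, "spin": 0},
    {"dx": 0, "dy": 0, "dz": 0, "spin": 0},
    {"dx": 0, "dy": 0, "dz": 0, "spin": 0},
    {"dx": 0, "dy": 0, "dz": 0, "spin": 0}
  ]
}}

```text
time: 18.7
tcp_pos: [0.4717, 0.3288, 0.0522]
tcp_rot: [[-0.259, 0.966, 0.0], [0.966, 0.259, 0.0], [0.0, 0.0, -1.0]]
contact_force: [0.4, -0.2, -0.6]
width: 0.0363
finger_force: 29.9
```

>>> {"api": "arm_command", "payload": {
  "deltas": [
    {"dx": 0, "dy": 0, "dz": -25, "spin": 0},
    {"dx": 0, "dy": 0, "dz": -45, "spin": 0},
    {"dx": 0, "dy": 0, "dz": -45, "spin": 0},
    {"dx": 0, "dy": 0, "dz": -45, "spin": 0},
    {"dx": 0, "dy": 0, "dz": -45, "spin": 0}
  ]
}}

```text
time: 19.2
tcp_pos: [0.4711, 0.3285, 0.2589]
tcp_rot: [[-0.259, 0.966, -0.001], [0.966, 0.259, -0.0], [0.0, -0.001, -1.0]]
contact_force: [0.5, 1.5, -1.0]
width: 0.0362
finger_force: 29.9
```

>>> {"api": "arm_command", "payload": {
  "deltas": [
    {"dx": 0, "dy": 0, "dz": -23, "spin": 0},
    {"dx": -38, "dy": -18, "dz": 0, "spin": 0},
    {"dx": -38, "dy": -18, "dz": 0, "spin": 0},
    {"dx": -38, "dy": -18, "dz": 0, "spin": 0},
    {"dx": -38, "dy": -18, "dz": 0, "spin": 0}
  ]
}}

```text
time: 19.7
tcp_pos: [0.4405, 0.1619, 0.2801]
tcp_rot: [[-0.26, 0.966, -0.0], [0.966, 0.26, -0.0], [-0.0, -0.0, -1.0]]
contact_force: [0.6, -0.5, -0.8]
width: 0.0362
finger_force: 29.9
```

>>> {"api": "arm_command", "payload": {
  "deltas": [
    {"dx": -38, "dy": -18, "dz": 0, "spin": 0},
    {"dx": -38, "dy": -18, "dz": 0, "spin": 0},
    {"dx": -38, "dy": -18, "dz": 0, "spin": 0},
    {"dx": -38, "dy": -18, "dz": 0, "spin": 0},
    {"dx": -40, "dy": -4, "dz": 0, "spin": 0}
  ]
}}

```text
time: 20.2
tcp_pos: [0.4155, -0.0429, 0.28]
tcp_rot: [[-0.259, 0.966, -0.001], [0.966, 0.259, 0.0], [0.001, -0.001, -1.0]]
contact_force: [1.6, 0.3, -1.0]
width: 0.0366
finger_force: 29.9
```

>>> {"api": "arm_command", "payload": {
  "deltas": [
    {"dx": -40, "dy": -4, "dz": 0, "spin": 0},
    {"dx": -40, "dy": -4, "dz": 0, "spin": 0},
    {"dx": -40, "dy": -4, "dz": 0, "spin": 0},
    {"dx": -40, "dy": -4, "dz": 0, "spin": 0},
    {"dx": -40, "dy": -4, "dz": 0, "spin": 0}
  ]
}}

```text
time: 20.7
tcp_pos: [0.4499, -0.2417, 0.28]
tcp_rot: [[-0.259, 0.966, -0.0], [0.966, 0.259, 0.0], [0.001, -0.0, -1.0]]
contact_force: [0.7, -0.4, -0.3]
width: 0.0361
finger_force: 29.9
```

>>> {"api": "arm_command", "payload": {
  "deltas": [
    {"dx": -39, "dy": -4, "dz": 0, "spin": 0},
    {"dx": 0, "dy": 0, "dz": 0, "spin": 0},
    {"dx": 0, "dy": 0, "dz": 0, "spin": 0}
  ]
}}

```text
time: 21.0
tcp_pos: [0.4561, -0.2792, 0.2796]
tcp_rot: [[-0.257, 0.966, -0.001], [0.966, 0.257, 0.001], [0.002, -0.001, -1.0]]
contact_force: [-0.7, 0.4, -0.7]
width: 0.0361
finger_force: 29.9
```

>>> {"api": "arm_command", "payload": {
  "deltas": [
    {"dx": 2.5, "dy": 1, "dz": 20, "spin": 0},
    {"dx": 0, "dy": 0, "dz": 30, "spin": 0},
    {"dx": 0, "dy": 0, "dz": 30, "spin": 0},
    {"dx": 0, "dy": 0, "dz": 0, "spin": 0},
    {"dx": 0, "dy": 0, "dz": 0, "spin": 0}
  ]
}}

```text
time: 21.5
tcp_pos: [0.4565, -0.2749, 0.2004]
tcp_rot: [[-0.26, 0.966, -0.001], [0.966, 0.26, 0.001], [0.002, -0.001, -1.0]]
contact_force: [0.5, 0.3, -0.6]
width: 0.0364
finger_force: 29.9
```

>>> {"api": "arm_command", "payload": {
  "deltas": [
    {"dx": 0, "dy": 0, "dz": 20, "spin": 0},
    {"dx": 0, "dy": 0, "dz": 20, "spin": 0},
    {"dx": 0, "dy": 0, "dz": 0, "spin": 0}
  ]
}}

```text
time: 21.8
tcp_pos: [0.4564, -0.2754, 0.16]
tcp_rot: [[-0.259, 0.966, -0.001], [0.966, 0.259, 0.001], [0.001, -0.001, -1.0]]
contact_force: [0.4, 1.1, -0.6]
width: 0.0365
finger_force: 29.9
```

>>> {"api": "arm_command", "payload": {
  "deltas": [
    {"dx": 0, "dy": 0, "dz": 20, "spin": 0},
    {"dx": 0, "dy": 0, "dz": 18, "spin": 0},
    {"dx": 0, "dy": 0, "dz": 12, "spin": 0},
    {"dx": 0, "dy": 0, "dz": 6, "spin": 0},
    {"dx": 0, "dy": 0, "dz": 0, "spin": 0}
  ]
}}

```text
time: 22.3
tcp_pos: [0.457, -0.2762, 0.1044]
tcp_rot: [[-0.259, 0.966, -0.0], [0.966, 0.259, 0.0], [0.0, -0.0, -1.0]]
contact_force: [-0.7, 0.0, -0.7]
width: 0.0361
finger_force: 29.9
```

>>> {"api": "arm_command", "payload": {
  "deltas": [
    {"dx": 0, "dy": 0, "dz": 1, "spin": 0},
    {"dx": 0, "dy": 0, "dz": 1, "spin": 0},
    {"dx": 0, "dy": 0, "dz": 0.5, "spin": 0},
    {"dx": 0, "dy": 0, "dz": 0, "spin": 0}
  ]
}}

```text
time: 22.7
tcp_pos: [0.457, -0.2763, 0.1019]
tcp_rot: [[-0.259, 0.966, 0.0], [0.966, 0.259, -0.0], [-0.0, 0.0, -1.0]]
contact_force: [-0.2, 0.5, -1.6]
width: 0.0365
finger_force: 29.9
```

>>> {"api": "arm_command", "payload": {
  "deltas": [
    {"dx": 0, "dy": 0, "dz": 1, "spin": 0},
    {"dx": 0, "dy": 0, "dz": 0.7, "spin": 0},
    {"dx": 0, "dy": 0, "dz": 0, "spin": 0},
    {"dx": 0, "dy": 0, "dz": 0, "spin": 0}
  ]
}}

```text
time: 23.1
tcp_pos: [0.457, -0.2763, 0.1002]
tcp_rot: [[-0.259, 0.966, 0.0], [0.966, 0.259, -0.0], [-0.0, 0.0, -1.0]]
contact_force: [-1.2, -0.5, 2.5]
width: 0.0361
finger_force: 29.9
```

>>> {"api": "arm_command", "payload": {
  "deltas": [
    {"dx": 0, "dy": 0, "dz": 0.4, "spin": 0},
    {"dx": 0, "dy": 0, "dz": 0, "spin": 0},
    {"dx": 0, "dy": 0, "dz": 0, "spin": 0}
  ]
}}

```text
time: 23.4
tcp_pos: [0.457, -0.2764, 0.1001]
tcp_rot: [[-0.259, 0.966, 0.0], [0.966, 0.259, -0.0], [-0.0, 0.0, -1.0]]
contact_force: [-0.6, 0.9, 6.1]
width: 0.0363
finger_force: 29.9
```

>>> {"api": "arm_command", "payload": {
  "deltas": [
    {"dx": 0, "dy": 0, "dz": 0, "spin": 0},
    {"dx": 0, "dy": 0, "dz": 0, "spin": 0},
    {"dx": 0, "dy": 0, "dz": 0, "spin": 0},
    {"dx": 0, "dy": 0, "dz": 0, "spin": 0},
    {"dx": 0, "dy": 0, "dz": 0, "spin": 0}
  ],
  "claw": 87
}}

```text
time: 23.9
tcp_pos: [0.4568, -0.2762, 0.0994]
tcp_rot: [[-0.259, 0.966, -0.0], [0.966, 0.259, 0.0], [0.0, -0.0, -1.0]]
contact_force: [-0.6, 0.4, 0.3]
width: 0.0726
finger_force: 0.0
```

>>> {"api": "arm_command", "payload": {
  "deltas": [
    {"dx": 0, "dy": 0, "dz": 0, "spin": 0},
    {"dx": 0, "dy": 0, "dz": 0, "spin": 0},
    {"dx": 0, "dy": 0, "dz": -10, "spin": 0},
    {"dx": 0, "dy": 0, "dz": -20, "spin": 0},
    {"dx": 0, "dy": 0, "dz": -30, "spin": 0}
  ]
}}

```text
time: 24.4
tcp_pos: [0.4559, -0.2755, 0.1596]
tcp_rot: [[-0.259, 0.966, -0.002], [0.966, 0.259, 0.002], [0.003, -0.002, -1.0]]
contact_force: [0.0, -0.2, 0.4]
width: 0.087
finger_force: 0.0
```

>>> {"api": "arm_command", "payload": {
  "deltas": [
    {"dx": 0, "dy": 0, "dz": -40, "spin": 0},
    {"dx": 0, "dy": 0, "dz": -40, "spin": 0},
    {"dx": 0, "dy": 0, "dz": -40, "spin": 0},
    {"dx": -45, "dy": -25, "dz": 0, "spin": 0},
    {"dx": -45, "dy": -25, "dz": 0, "spin": 0}
  ]
}}

```text
time: 24.9
tcp_pos: [0.4335, -0.374, 0.2828]
tcp_rot: [[-0.262, 0.965, 0.004], [0.965, 0.262, -0.003], [-0.004, 0.003, -1.0]]
contact_force: [-0.3, -1.2, -0.6]
width: 0.087
finger_force: 0.0
```

>>> {"api": "arm_command", "payload": {
  "deltas": [
    {"dx": -20, "dy": 0, "dz": 0, "spin": 0},
    {"dx": 0, "dy": 0, "dz": 0, "spin": 0},
    {"dx": 0, "dy": 0, "dz": 0, "spin": 0}
  ]
}}

```text
time: 25.2
tcp_pos: [0.4375, -0.3921, 0.2797]
tcp_rot: [[-0.258, 0.966, -0.0], [0.966, 0.258, 0.001], [0.001, 0.0, -1.0]]
contact_force: [0.0, 0.0, -0.4]
width: 0.087
finger_force: 0.0
```

Run:
```python
from h import *
snap('wrist','w4');s=ctrl.observe();print(s['tcp_pos'],s['q'])
W=cloud('w4')
for c in((.4712,-.3319),(.4563,-.2759)):
    m=(np.hypot(W[...,0]-c[0],W[...,1]-c[1])<.027)&(W[...,2]>.145)&(W[...,2]<.165)
    if m.any(): print(m.sum(),W[m].mean(0),W[m].max(0))
```

```text
[ 0.43751206 -0.39142899  0.27963114] [-4.85747833e+01  1.75060194e+01  8.48409704e+01  2.70458399e-02
  7.77191610e+01 -6.36014816e+01]
73 [ 0.47184778 -0.33489074  0.15308734] [ 0.47500094 -0.33193853  0.15800354]
92 [ 0.45549184 -0.27592002  0.15284974] [ 0.45890827 -0.2729623   0.1585666 ]
```

View pics/w4.png

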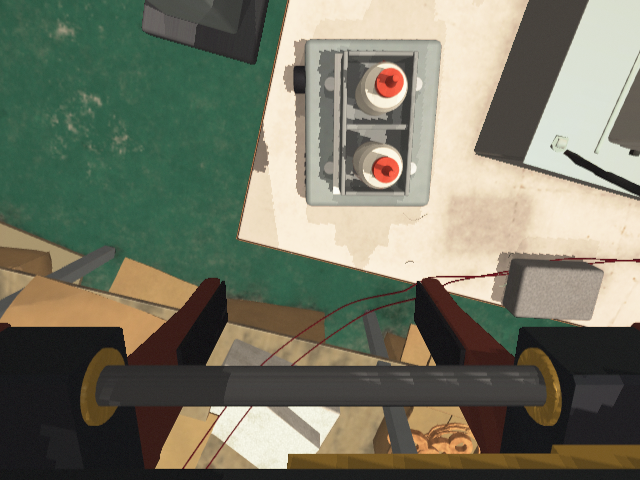

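Both bottles stand upright with red tips at (390,82) and (386,168), at 157 mm height, one per cell. On to the control box, with the fingers closed.

>>> {"api": "arm_command", "payload": {
  "deltas": [
    {"dx": 40, "dy": 7, "dz": 0, "spin": 0},
    {"dx": 45, "dy": 7, "dz": 0, "spin": 0},
    {"dx": 45, "dy": 7, "dz": 0, "spin": 0},
    {"dx": 45, "dy": 7, "dz": 0, "spin": 0},
    {"dx": 45, "dy": 7, "dz": 0, "spin": 0}
  ],
  "claw": 0
}}

```text
time: 25.75
tcp_pos: [0.4134, -0.1677, 0.2796]
tcp_rot: [[-0.26, 0.966, -0.0], [0.966, 0.26, 0.001], [0.001, 0.0, -1.0]]
contact_force: [1.2, 1.0, 0.0]
width: 0.0506
finger_force: 0.0
```

>>> {"api": "arm_command", "payload": {
  "deltas": [
    {"dx": 45, "dy": 7, "dz": 0, "spin": 0},
    {"dx": 0, "dy": 0, "dz": 0, "spin": 0},
    {"dx": 0, "dy": 0, "dz": 0, "spin": 0},
    {"dx": 0, "dy": 0, "dz": 0, "spin": 0}
  ]
}}

```text
time: 26.15
tcp_pos: [0.4099, -0.1258, 0.2799]
tcp_rot: [[-0.26, 0.966, 0.001], [0.966, 0.26, -0.001], [-0.001, 0.0, -1.0]]
contact_force: [-0.9, -0.2, 0.4]
width: 0.0184
finger_force: 0.0
```

Run:
```python
from h import *
np.set_printoptions(precision=4,suppress=True)
s=ctrl.observe();print(s['tcp_pos'],s['tcp_rot'],s['width'])
snap('wrist','w5')
```

```text
[ 0.4099 -0.1258  0.2799] [[-0.2598  0.9656  0.0007]
 [ 0.9656  0.2598 -0.0006]
 [-0.0008  0.0005 -1.    ]] 0.01838990227845919
```

View pics/w5.png

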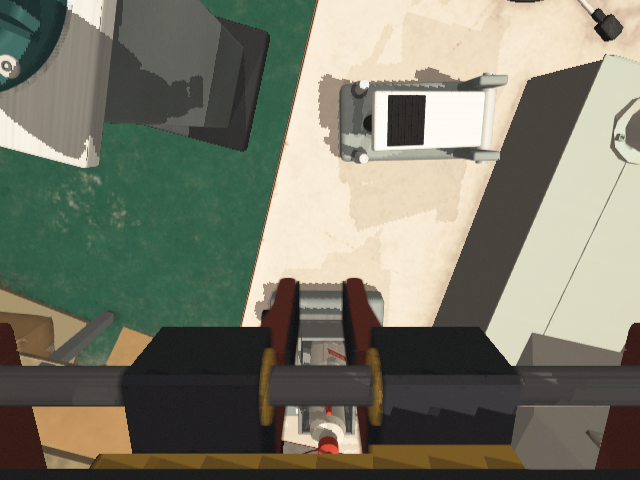

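The wrist view shows the pad at (406,121), the gauge post tops at (361,88) and (361,157), and the paddle's hinge end at (488,118). The box is nearly aligned with the hand.

Run:
```python
from h import *
np.set_printoptions(precision=4,suppress=True)
W=cloud('w5');z=load('w5');g=cv2.cvtColor(z['p'],cv2.COLOR_BGR2GRAY)
v,u=np.mgrid[:480,:640];Z=W[...,2]
m=(g<70)&(u>380)&(u<430)&(v>90)&(v<150)&(Z>.085)
r=cv2.minAreaRect((W[m][:,:2]*1000).astype(np.float32));print('pad',m.sum(),r,W[m].mean(0))
m=(u>388)&(u<478)&(v>98)&(v<142)&(Z>.06)
P=W[m];A=np.c_[P[:,:2],np.ones(len(P))];c=np.linalg.lstsq(A,P[:,2],rcond=None)[0]
print('paddle plane',c,'slope',np.hypot(*c[:2]),'downhill dir deg',np.degrees(np.arctan2(-c[1],-c[0])))
fx,fy,cx,cy=z['K'];E=z['E'];C=-E[:3,:3].T@E[:3,3]
def pr(p,h):
    d=E[:3,:3].T@[(p[0]-cx)/fx,(p[1]-cy)/fy,1];return C+d*(h-C[2])/d[2]
a=pr((361,88),.078);b=pr((361,157),.078);print(a,b,np.linalg.norm(a-b),(a+b)/2,'box y deg',np.degrees(np.arctan2(*(a-b)[1::-1])))
for p in((361,88),(361,157),(480,118)):print(p,W[p[1]-1:p[1]+2,p[0]-1:p[0]+2].mean((0,1)))
print(pr((406,121),.101))
m=(u>340)&(u<510)&(v>75)&(v<165)&(Z>.02)&(Z<.036)
print('base',cv2.minAreaRect((W[m][:,:2]*1000).astype(np.float32)))
```

```text
pad 1787 ((454.61846923828125, -27.792797088623047), (32.041236877441406, 38.50620651245117), 16.497705459594727) [ 0.4541 -0.0277  0.1028]
paddle plane [-0.3111 -0.0942  0.2414] slope 0.325039061513391 downhill dir deg 16.85189839108578
[ 0.4139 -0.011   0.078 ] [ 0.4305 -0.0663  0.078 ] 0.05776615874041943 [ 0.4222 -0.0386  0.078 ] box y deg 106.71327948375027
(361, 88) [ 0.414  -0.0109  0.0772]
(361, 157) [ 0.4305 -0.0663  0.0785]
(480, 118) [ 0.5201 -0.0078  0.0809]
[ 0.455  -0.0283  0.101 ]
base ((491.231201171875, -18.997013092041016), (175.361328125, 79.49455261230469), 14.239190101623535)
```

Box yaw is about 16.7° and the level press point about (0.450, -0.029). I need TCP z ≈ 0.092 for the tips to be at 78 mm.

>>> {"api": "arm_command", "payload": {
  "deltas": [
    {"dx": 27.5, "dy": 21.5, "dz": 0, "spin": 0},
    {"dx": 27.5, "dy": 21.5, "dz": 0, "spin": 0},
    {"dx": 28, "dy": 21, "dz": 0, "spin": -0.03},
    {"dx": 0, "dy": 0, "dz": 0, "spin": 0},
    {"dx": 0, "dy": 0, "dz": 0, "spin": 0}
  ]
}}

```text
time: 26.7
tcp_pos: [0.4503, -0.0296, 0.2793]
tcp_rot: [[-0.288, 0.958, -0.001], [0.958, 0.288, -0.0], [-0.0, -0.001, -1.0]]
contact_force: [0.3, -1.2, -0.7]
width: 0.0007
finger_force: 0.0
```

>>> {"api": "arm_command", "payload": {
  "deltas": [
    {"dx": 0, "dy": 0, "dz": 30, "spin": 0},
    {"dx": 0, "dy": 0, "dz": 40, "spin": 0},
    {"dx": 0, "dy": 0, "dz": 40, "spin": 0},
    {"dx": 0, "dy": 0, "dz": 25, "spin": 0},
    {"dx": 0, "dy": 0, "dz": 8, "spin": 0}
  ]
}}

```text
time: 27.2
tcp_pos: [0.4478, -0.0302, 0.1342]
tcp_rot: [[-0.286, 0.958, -0.005], [0.958, 0.286, 0.001], [0.002, -0.005, -1.0]]
contact_force: [0.4, -1.4, -0.0]
width: 0.0003
finger_force: 0.0
```

>>> {"api": "arm_command", "payload": {
  "deltas": [
    {"dx": 0, "dy": 0, "dz": 0, "spin": 0},
    {"dx": 0, "dy": 0, "dz": 0, "spin": 0},
    {"dx": 0, "dy": 0, "dz": 0, "spin": 0}
  ]
}}

```text
time: 27.5
tcp_pos: [0.4513, -0.0296, 0.138]
tcp_rot: [[-0.287, 0.958, 0.003], [0.958, 0.287, -0.001], [-0.001, 0.003, -1.0]]
contact_force: [0.1, 0.7, -0.2]
width: 0.0005
finger_force: 0.0
```

>>> {"api": "arm_command", "payload": {
  "deltas": [
    {"dx": 0, "dy": -1, "dz": 6, "spin": 0},
    {"dx": 0, "dy": 0, "dz": 6, "spin": 0},
    {"dx": 0, "dy": 0, "dz": 5, "spin": 0},
    {"dx": 0, "dy": 0, "dz": 4, "spin": 0},
    {"dx": 0, "dy": 0, "dz": 3, "spin": 0}
  ]
}}

```text
time: 28.0
tcp_pos: [0.4484, -0.0292, 0.1122]
tcp_rot: [[-0.288, 0.958, -0.001], [0.958, 0.288, 0.0], [0.0, -0.001, -1.0]]
contact_force: [-2.0, -0.9, 6.8]
width: 0.0001
finger_force: 2.4
```

>>> {"api": "arm_command", "payload": {
  "deltas": [
    {"dx": 0, "dy": 0, "dz": 3, "spin": 0},
    {"dx": 0, "dy": 0, "dz": 3, "spin": 0},
    {"dx": 0, "dy": 0, "dz": 3, "spin": 0},
    {"dx": 0, "dy": 0, "dz": 3, "spin": 0},
    {"dx": 0, "dy": 0, "dz": 0, "spin": 0}
  ]
}}

```text
time: 28.5
tcp_pos: [0.4477, -0.0293, 0.1001]
tcp_rot: [[-0.288, 0.957, -0.003], [0.957, 0.288, -0.0], [0.001, -0.003, -1.0]]
contact_force: [-3.8, -1.1, 6.4]
width: 0.0002
finger_force: 3.2
```

>>> {"api": "arm_command", "payload": {
  "deltas": [
    {"dx": 0, "dy": 0, "dz": 2, "spin": 0},
    {"dx": 0, "dy": 0, "dz": 2, "spin": 0},
    {"dx": 0, "dy": 0, "dz": 2, "spin": 0},
    {"dx": 0, "dy": 0, "dz": 0, "spin": 0},
    {"dx": 0, "dy": 0, "dz": 0, "spin": 0}
  ]
}}

```text
time: 29.0
tcp_pos: [0.4473, -0.0293, 0.0943]
tcp_rot: [[-0.289, 0.957, -0.003], [0.957, 0.289, -0.0], [0.001, -0.003, -1.0]]
contact_force: [-5.2, -2.5, 7.7]
width: 0.0001
finger_force: 3.8
```

```bash
cat > lev.py <<'E'
from h import *
import sys
np.set_printoptions(precision=4,suppress=True)
s=ctrl.observe();print(s['tcp_pos'],s['contact_force'],s['time'])
n=sys.argv[1];snap('wrist',n+'w');snap('scene',n+'s');snap('top',n+'t')
e=np.array([.9578,.2874]);f=np.array([-.2874,.9578]);h=np.array([.5265,-.0062])
for k in'wst':
    W=cloud(n+k);a=(W[...,:2]-h)@e;b=(W[...,:2]-h)@f
    m=(a>-112)&(np.abs(b)<.019)&(a<-.012)&(a>-.112)&(W[...,2]>.055)&(W[...,2]<.125)
    hi=m&(a<-.0)
    if m.sum()<30: print(k,m.sum());continue
    A=np.c_[a[m],np.ones(m.sum())];r=least_squares(lambda c:A@c-W[m][:,2],[0,.08],loss='soft_l1',f_scale=.001)
    print(k,m.sum(),'slope',r.x[0],'z hinge',r.x[1],'z tip',r.x[1]-.107*r.x[0],'a range',a[m].min(),a[m].max())
E
python3 lev.py l1
```

```text
[ 0.4473 -0.0293  0.0943] [-5.1998 -2.5435  7.7459] 29.0
w 13563 slope -0.040943641230169366 z hinge 0.07798469204535587 z tip 0.08236566165698399 a range -0.10787318761260732 -0.012000129682107492
s 219 slope -0.038989263673091565 z hinge 0.07725250792103878 z tip 0.08142435913405958 a range -0.07246352932198026 -0.012481190805744858
t 0
```

>>> {"api": "arm_command", "payload": {
  "deltas": [
    {"dx": 0, "dy": 0, "dz": 1, "spin": 0},
    {"dx": 0, "dy": 0, "dz": 1, "spin": 0},
    {"dx": 0, "dy": 0, "dz": 0, "spin": 0},
    {"dx": 0, "dy": 0, "dz": 0, "spin": 0}
  ]
}}

```text
time: 29.55
tcp_pos: [0.4473, -0.0294, 0.0923]
tcp_rot: [[-0.289, 0.957, -0.003], [0.957, 0.289, -0.0], [0.001, -0.003, -1.0]]
contact_force: [-4.8, -2.8, 9.1]
width: 0.0004
finger_force: 4.1
```

```bash
python3 lev.py l2
python3 - <<'E'
from h import *
W=cloud('l2w');h=np.array([.5265,-.0062]);e=np.array([.9578,.2874]);f=np.array([-.2874,.9578])
a=(W[...,:2]-h)@e;b=(W[...,:2]-h)@f
for lo in np.arange(-.115,0,.01):
    m=(a>lo)&(a<lo+.01)&(np.abs(b)<.019)&(W[...,2]>.05)&(W[...,2]<.14);print(round(lo,3),m.sum(),np.percentile(W[m][:,2],[10,50,90]).round(4) if m.any() else '')
for sg in(1,-1):
    m=(np.hypot(a+.107,b-sg*.031)<.0045)&(W[...,2]>.06)&(W[...,2]<.09);print('post',m.sum(),np.median(W[m][:,2]) if m.any() else '')
im=cv2.imread('pics/l2w.png');cv2.imwrite('pics/l2c.png',cv2.resize(im[100:400,160:560],None,fx=2,fy=2))
E
```

```text
[ 0.4473 -0.0294  0.0923] [-4.8428 -2.7518  9.0565] 29.55
w 13733 slope -0.018644528944572813 z hinge 0.07796773739604856 z tip 0.07996270199311785 a range -0.10775039366821626 -0.01200494598420712
s 220 slope -0.014231627995417655 z hinge 0.07758369130864066 z tip 0.07910647550415036 a range -0.0734278900902557 -0.012010272085893675
t 0
-0.115 341 [0.0773 0.0782 0.079 ]
-0.105 1302 [0.0779 0.0786 0.0794]
-0.095 1523 [0.0789 0.0986 0.1213]
-0.085 1953 [0.0791 0.1029 0.1312]
-0.075 1242 [0.0785 0.0794 0.1098]
-0.065 1377 [0.0778 0.0786 0.0794]
-0.055 1403 [0.0778 0.0785 0.0792]
-0.045 1381 [0.0778 0.0785 0.0792]
-0.035 1428 [0.0777 0.0785 0.0793]
-0.025 1642 [0.0777 0.0785 0.0792]
-0.015 1691 [0.0777 0.0785 0.0793]
-0.005 1689 [0.0795 0.0808 0.0818]
post 336 0.07833724964874697
post 0
```

View pics/l2c.png

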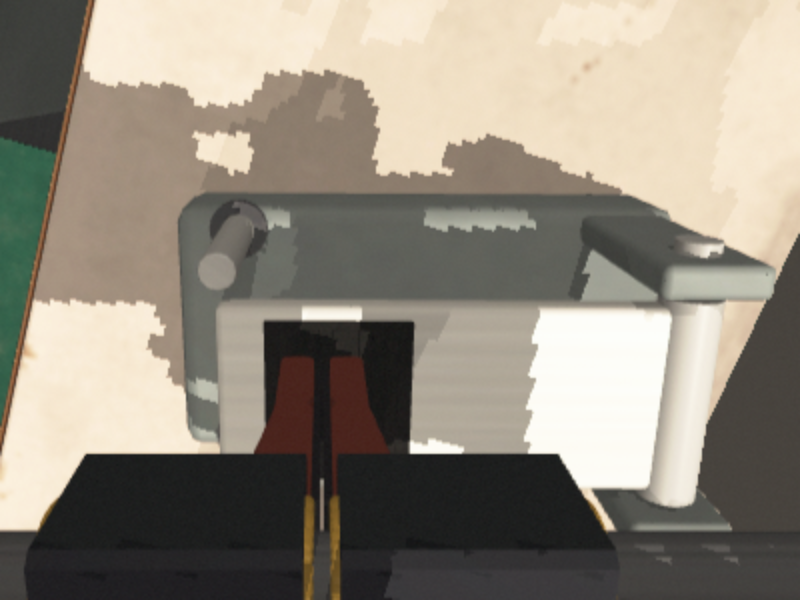

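The close-up shows the closed fingers on the black pad and the paddle flat: 78.5 mm from hinge to tip, against 78.3 mm at the gauge post. I'll hold it for a moment and check that it stays.

>>> {"api": "arm_command", "payload": {
  "deltas": [
    {"dx": 0, "dy": 0, "dz": 0.2, "spin": 0},
    {"dx": 0, "dy": 0, "dz": 0, "spin": 0},
    {"dx": 0, "dy": 0, "dz": 0, "spin": 0},
    {"dx": 0, "dy": 0, "dz": 0, "spin": 0},
    {"dx": 0, "dy": 0, "dz": 0, "spin": 0}
  ]
}}

```text
time: 30.2
tcp_pos: [0.4472, -0.0294, 0.0922]
tcp_rot: [[-0.289, 0.957, -0.003], [0.957, 0.289, -0.0], [0.001, -0.003, -1.0]]
contact_force: [-5.8, -2.1, 8.8]
width: 0.0005
finger_force: 4.1
```

>>> {"api": "arm_command", "payload": {
  "deltas": [
    {"dx": 0, "dy": 0, "dz": 0, "spin": 0},
    {"dx": 0, "dy": 0, "dz": 0, "spin": 0},
    {"dx": 0, "dy": 0, "dz": 0, "spin": 0},
    {"dx": 0, "dy": 0, "dz": 0, "spin": 0},
    {"dx": 0, "dy": 0, "dz": 0, "spin": 0}
  ]
}}

```text
time: 30.7
tcp_pos: [0.4472, -0.0294, 0.0922]
tcp_rot: [[-0.289, 0.957, -0.003], [0.957, 0.289, -0.0], [0.001, -0.003, -1.0]]
contact_force: [-5.3, -2.7, 7.5]
width: 0.0002
finger_force: 4.1
```

Run:
```python
from h import *
snap('wrist','l3w');W=cloud('l3w');h=np.array([.5265,-.0062]);e=np.array([.9578,.2874]);f=np.array([-.2874,.9578])
a=(W[...,:2]-h)@e;b=(W[...,:2]-h)@f
m=(np.abs(b)<.019)&(W[...,2]>.06)&(W[...,2]<.09)&(((a>-.108)&(a<-.1))|((a>-.065)&(a<-.012)))
print(np.polyfit(a[m],W[m][:,2],1))
if abs(np.polyfit(a[m],W[m][:,2],1)[0])<.02: print(ctrl.sign_off())
```

```text
[0.00165726 0.07846757]
the job is handed in; nothing more can be done
None
```

Both glue bottles stand upright and released, one in each crate cell; the paddle was measured level within about 0.002 rad and still held by the fingers when I handed the job in at about 31 s.

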